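# Open the gas valve to its mark, then hold the purge selector at the third click

### The job

Crank the small blue handwheel of the gas valve counter-clockwise (seen from above) (it takes several grasps) until its yellow spoke lines up with the red mark on the dial, and let go of it. Then grip the red bar knob of the purge selector and turn it clockwise from its rest, counting the clicks, to the third click and not past it; it springs back if released, so finish while still gripping it there. Leave everything else on the bench where it stands.

Things in the scene. Friction and masses are not known exactly. Their poses are not given: they have to be found in the camera images.
- valve: the gas valve, fixed to the bench: aluminium block 90 x 90 mm on a 100 x 100 mm rubber foot, with a white round dial (96 mm across, top 56 mm above the bench) and a blue handwheel above it. Origin at the centre of its underside on the wheel's axis, z up; its yaw differs from run to run
- wheel (a joint): angle of the handwheel in rad, growing counter-clockwise seen from above, range 0 (closed stop) to 5.5; starts between 0.05 and 0.5, turns stiffly (about 0.06 N m) and stays where it is left. At 0 the yellow spoke points along the valve's -x axis
- wheel_grip (a point): centre of the handwheel, on its vertical axis 100 mm above the bench. The wheel is 60 mm across outside, an open round rim 11 mm thick with three spokes and a steel hub (18 mm across, top at 108 mm); it may be gripped across its whole diameter from above, in any direction. Nothing lies under the rim down to the red mark (top 60 mm above the bench). Turns with the wheel
- wheel_pointer (a point): outer end of the yellow spoke, at the rim, 30 mm from the wheel's axis, 100 mm above the bench; the wheel's own -x direction from wheel_grip
- mark_line (a point): the point where wheel_pointer must come: 30 mm from the wheel's axis, 100 mm above the bench, straight above and inward of the red mark. The mark itself is a red tab on the white dial, 26 mm long and 7 mm wide, 32 to 58 mm from the axis, overhanging the dial; it stays put while the wheel turns; each run it lies 1.7 to 3.45 rad counter-clockwise of the yellow spoke's start
- selector: the purge selector, fixed to the bench: dark steel block 100 x 100 mm, top 48 mm above the bench, on a 110 x 110 mm rubber foot, carrying the knob. Origin at the centre of its underside on the knob's axis, z up. Six dots 40 mm from the axis show the stops: a big white one at rest on its -x side, then clockwise a dot every 22.5 degrees, the third click's dot big and green
- sel (a joint): angle of the knob in rad, growing clockwise seen from above, from 0 (rest stop, where it always starts) to 1.963. A click every 0.3927 rad: 0.393 is the first, 0.785 the second, 1.178 the third, 1.571 the fourth. A spring always drives it back to 0 (0.075 N m at rest, 0.11 at the third click) and each click adds up to about 0.06 N m while it is climbed
- sel_grip (a point): grip point of the red knob, on its vertical axis 86 mm above the bench. The knob is an upright bar 50 mm long, 16 mm thick, from 61 to 93 mm above the bench, on a black disc 54 mm across (top 62 mm); pinch the 16 mm with 30 N or more. Turns with the knob: its x axis is along the bar
- sel_pointer (a point): the end of the bar with the white stripe, 25 mm from the knob's axis, 86 mm above the bench; points along the selector's -x axis at rest
- spanner: a loose steel spanner 160 mm long lying on the bench; origin at the centre of its underside
- nut: a loose brass ring nut, 32 mm across, 16 mm high; origin at the centre of its underside
- wash: a white plastic bottle with a red cap, 64 mm across, 130 mm high; origin at the centre of its underside
- yellow: a yellow plastic bottle with a white cap, 60 mm across, 130 mm high; origin at the centre of its underside
- beaker: a clear glass beaker, 70 mm across, 90 mm high; origin at the centre of its underside
- jar: a white jar with a blue cap, 52 mm across, 75 mm high; origin at the centre of its underside
- tipbox: a blue plastic box of pipette tips, 120 x 85 x 50 mm high; origin at the centre of its underside

How it is judged:
By the outcome, as a careful person would: the job done as asked, in the order asked, and still so for the second after the job is handed in, while the arm keeps its last pose, push and grip.
It also fails if it takes over 72 s, if anything falls off the work surface, if the arm or the gripper's body presses on something with over 40 N, if the wrist force passes 120 N, or if a joint passes its speed limit or range.

### The arm

A 7-joint arm with a two-finger parallel gripper is mounted at the origin on the work surface. World frame = base frame: x ahead of the robot, y to its left, z up, the work surface at z = 0. Lengths are in mm, angles in rad, forces in N, time in s.
With the tool pointing down it reaches from about 350 to 900 mm from the base axis. Payload 7.2 kg.
Tool frame: the origin (TCP) lies between the finger pads; the fingertips stand 11 mm ahead of it and the grasp point (between the pads) lies 8 mm behind it; y points along the fingers, x is the direction in which the jaws open and shut, and the axes are right-handed (so a half turn about y gives the same grasp; the last joint's range is limited). The gripper opens to 88 mm and grips with 3 to 60 N. Pads are 20 mm wide; open, the fingers measure 115 mm over their backs; the gripper's body (75 mm by 178 mm) begins 61 mm behind the grasp point.
Start: joints at [-1.211, 0.411, -0.013, 1.596, 0.006, 1.134, -0.082], TCP at [259.303, 568.674, 233.653] pointing down, gripper open.
Joint ranges: [-2.95, 2.95], [-0.29, 1.99], [-1.47, 1.44], [0.14, 2.54], [-1.03, 4.17], [0.13, 1.85], [-2.86, 2.86]. Speed limits (rad/s): [2.39, 2.39, 3.01, 3.01, 3.14, 3.14, 3.14].

### API

Orientations are given as a unit quaternion [x, y, z, w].
In Python, from bench import ctrl gives the robot as it stands.
- The arm moves only by the shell command python3 -m jog 'ROWS' [OPENING] [FORCE]. ROWS is JSON, a list of rows, each a list of 4 numbers: the shift along the tool's x, y, z in cm, then the turn about the tool's y in degrees. In form: [[x, y, z, twist], ...]. A call has 1 to 12 rows; each row is the pose to reach, as a shift and turn from the pose commanded when the call began, along the tool's axes at that moment; what a row does not reach only later rows make up. A row lasts 1/12 s, in which the tool goes at most 41.7 mm and 7.16 degrees, less where a joint would pass 70% of its speed; a pose out of reach is approached as far as the arm can. A call with a gripper value outside its range is refused whole. OPENING is the closure in counts, from 0 (fully open) to 255 (shut), set as the call begins (- or left out, the last holds). The fingers move at their own pace and stop on an object; FORCE is the grip in N (left out, the last holds). Time passes only in rows, so rows that repeat a pose let the fingers close. It gives the time, the measured TCP pose, the force and the opening at its end, in the units of the state.
- ctrl.sense(): the state, without advancing time (a new reading comes with each control period).
- ctrl.camera(name): name is "side" or "top" or "wrist"; returns a dict with "pixels" (480x640x3 uint8, red, green, blue), "z_map" (480x640 float32, mm along the optical axis (not along the pixel's ray), 0 where there is no reading), "mtx" (3x3 intrinsics, pixels), "k1" (the pictures are not rectified: a ray, as slopes to the right and down, at radius r is drawn at 1 + k1 r^2 times it, then the intrinsics apply), "cam_to_world" (4x4, takes a point from camera to world coordinates); the wrist camera has in their place "hand_eye" (4x4, takes a point from camera to tool coordinates, whose origin is the TCP and whose axes are the tool frame's). Camera axes: x right, y down, z forward; pixel columns grow to the right and rows downward; lengths in mm; the calibration is good to about 2 mm. A picture is of the moment at which its call begins: read the wrist's pose just before it.
- ctrl.close_job(): hands the job in, once; it reports no verdict.
Trained networks look in a picture, given as the dict that the camera call returned (one of the last four; its "shot" number tells which), for a name from the list of things; names that differ only in an ending like _2 or _b are one class to them, and where a whole thing is asked for, a point or a joint stands for the part that bears it (a point fixed in the world has none). Each returns a list of dicts, best first, with "confidence" (0 to 1); they miss things now and then, are a little off and sometimes report something else, mostly with a low value. They report only what shows in the picture. A call takes as long as a camera call.
- ctrl.regions_of(picture, target): "region" (480x640 bool, what is visible of it).
- ctrl.pinpoint(picture, target): "location" ([x, y, z] in mm, in the coordinates of the camera as it stood for that picture, good to about 4 mm: a listed point, or the origin of a listed thing).
The state is a dict: "t": time; "qpos": joint angles; "dq": joint speeds; "effort": joint torques, N m; "tool_pos": TCP position; "ee_rot": TCP orientation; "contact_force": force on the tool from outside, world axes, zero at the start; "moment": the same for the moment, N m; "width": finger opening in mm.
Only numpy, scipy, OpenCV 4.12 (cv2) and the standard library are available. Lean on these libraries where they do the work, as an engineer would, in place of code of your own. Each camera call takes 0.05 s, during which the arm holds its last target. There are 200 camera calls.

## Working session

There is one attempt and no reset: what is moved stays moved. The work goes in short steps, Python scripts to look and compute and a shell command to move; the robot and the scene stay as the last step left them, time stands still between calls to the robot, and variables do not carry over. Pictures are saved under pics/ and viewed, about 8 in all and at most 12, crops included, and the job is handed in when it is done.

```bash
ls; mkdir -p pics; cat > h.py <<'E'
import numpy as np, cv2
from scipy.spatial.transform import Rotation as R
from bench import ctrl
def T(s):
    M=np.eye(4); M[:3,:3]=R.from_quat(s["ee_rot"]).as_matrix(); M[:3,3]=s["tool_pos"]; return M
def shot(name):
    s=ctrl.sense(); p=ctrl.camera(name)
    p["W"]=T(s)@np.array(p["hand_eye"]) if name=="wrist" else np.array(p["cam_to_world"])
    return p
def w(p,l): return (p["W"]@np.r_[l,1])[:3]
def pin(p,t,n=1):
    return [(np.round(w(p,d["location"]),1),round(d["confidence"],2)) for d in ctrl.pinpoint(p,t)[:n]]
def save(p,f): cv2.imwrite("pics/"+f,p["pixels"][:,:,::-1])
def proj(p,P):
    c=np.linalg.inv(p["W"])@np.r_[P,1]; x=c[:2]/c[2]; x=x*(1+p["k1"]*(x@x)); m=np.array(p["mtx"])
    return np.round([m[0,0]*x[0]+m[0,2],m[1,1]*x[1]+m[1,2]],1)
E
python3 - <<'E'
from h import *
s=ctrl.sense(); print({k:np.round(v,3) for k,v in s.items()}); print(T(s).round(3))
for n in("top","side"):
    p=shot(n); save(p,n+"1.png")
    for t in "valve wheel_grip wheel_pointer mark_line selector sel_grip sel_pointer spanner nut wash yellow beaker jar tipbox".split(): print(n,t,pin(p,t))
E
```

```text
pics
{'t': np.float64(0.0), 'qpos': array([-1.211,  0.412, -0.013,  1.597,  0.006,  1.134, -0.082]), 'dq': array([-0.002, -0.002,  0.002,  0.002,  0.001,  0.001, -0.   ]), 'effort': array([ 1.0000e-03, -5.8796e+01,  6.4300e-01, -2.9108e+01, -5.4000e-02,
        1.8000e-02,  0.0000e+00]), 'tool_pos': array([259.107, 568.261, 232.851]), 'ee_rot': array([ 0.595,  0.382, -0.383, -0.594]), 'contact_force': array([-0.931,  0.418,  0.365]), 'moment': array([-0.038,  0.035, -0.009]), 'width': np.float64(88.21)}
[[ 4.15000e-01 -1.00000e-03 -9.10000e-01  2.59107e+02]
 [ 9.10000e-01 -1.00000e-03  4.15000e-01  5.68261e+02]
 [-1.00000e-03 -1.00000e+00 -0.00000e+00  2.32851e+02]
 [ 0.00000e+00  0.00000e+00  0.00000e+00  1.00000e+00]]
top valve []
top wheel_grip [(array([527.6, 159.2, 102.9]), 0.55)]
top wheel_pointer [(array([499.7, 159.8,  96.7]), 0.55)]
top mark_line [(array([549.3, 129.4, 102.1]), 0.52)]
top selector [(array([ 522.1, -237.5,   -1.7]), 0.82)]
top sel_grip [(array([ 525.1, -235. ,   85.7]), 0.81)]
top sel_pointer [(array([ 501.6, -238.4,   88.7]), 0.75)]
top spanner [(array([ 4.5
[... 349 characters left out ...]
97)]
side valve [(array([529.5, 157.3,   3.7]), 0.68)]
side wheel_grip [(array([527.6, 158.4, 103.1]), 0.52)]
side wheel_pointer [(array([500.5, 151.5, 101.5]), 0.54)]
side mark_line []
side selector [(array([ 518.5, -238.5,   -0.7]), 0.58)]
side sel_grip [(array([ 521.9, -236.8,   88.8]), 0.88)]
side sel_pointer []
side spanner [(array([447.8,  -6.2,   3.6]), 0.85)]
side nut [(array([ 5.796e+02, -1.690e+01,  2.000e-01]), 0.67)]
side wash [(array([674.4, 342.5,   1.4]), 0.72)]
side yellow [(array([ 7.337e+02, -1.703e+02,  2.000e-01]), 0.86)]
side beaker [(array([728.2,  42. ,  -1.5]), 0.81)]
side jar [(array([ 535.4, -448.1,   -1.6]), 0.71)]
side tipbox [(array([526.4, 158.8,   5.2]), 0.75)]
```

View image.

View pics/top1.png

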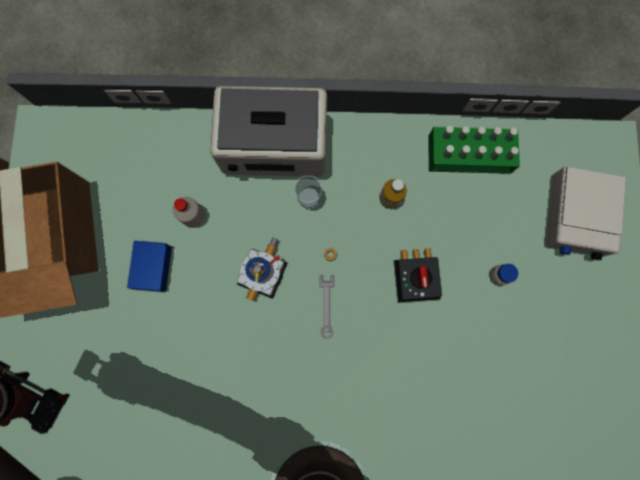

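```bash
python3 - <<'E'
from h import *
p=shot("top")
for P in ([527.6,159,100],[500,155,100],[550,130,100],[523,-236,86],[500,-237,86]): print(P,proj(p,P))
print(p["W"].round(2))
E
python3 -m jog '[[0,0,0,0]]' 0 40
```

```text
[527.6, 159, 100] [256.6 269.2]
[500, 155, 100] [257.8 280.9]
[550, 130, 100] [269.3 260. ]
[523, -236, 86] [422.8 275.8]
[500, -237, 86] [423.3 285.4]
[[ 2.00000e-02 -9.90000e-01  1.70000e-01  3.98960e+02]
 [-1.00000e+00 -3.00000e-02 -1.00000e-02  1.19300e+01]
 [ 1.00000e-02 -1.70000e-01 -9.90000e-01  1.28478e+03]
 [ 0.00000e+00  0.00000e+00  0.00000e+00  1.00000e+00]]
t: 1.63
tool_pos: [259.3, 568.7, 233.7]
ee_rot: [-0.595, -0.382, 0.382, 0.595]
contact_force: [0.2, -0.4, -0.1]
width: 87.9
```

```bash
python3 -m jog '[[-1,-0,-1.5,3],[-3,0,-4.7,8],[-5,0,-7.9,13],[-7,0,-11,18],[-9,0,-14.2,23],[-11,0,-17.4,28],[-13,0,-20.5,33],[-15,0,-23.7,38],[-17,0,-26.9,43],[-19,0,-30,48],[-20.5,0,-32.5,52],[-21.5,0,-34,54]]'; python3 -c "
from h import *
s=ctrl.sense();print(s['qpos'].round(2) if hasattr(s['qpos'],'round') else s['qpos']);print(T(s).round(2))"
```

```text
t: 2.63
tool_pos: [481.3, 228.7, 234.0]
ee_rot: [0.704, 0.069, -0.068, -0.704]
contact_force: [-0.6, 0.3, -0.3]
width: 88.1
[-0.8   0.25  0.32  1.84 -0.09  1.06 -0.25]
[[ 9.8000e-01  0.0000e+00 -1.9000e-01  4.8132e+02]
 [ 1.9000e-01 -0.0000e+00  9.8000e-01  2.2866e+02]
 [ 0.0000e+00 -1.0000e+00 -0.0000e+00  2.3402e+02]
 [ 0.0000e+00  0.0000e+00  0.0000e+00  1.0000e+00]]
```

```bash
python3 - <<'E'
from h import *
p=shot("wrist"); save(p,"w1.png"); print(p["W"].round(2))
for t in "valve wheel_grip wheel_pointer mark_line".split(): print(t,pin(p,t,2))
print(proj(p,[527.6,159,100]))
E
```

```text
[[ 9.8000e-01  1.9000e-01  5.0000e-02  4.6925e+02]
 [ 1.9000e-01 -9.5000e-01 -2.5000e-01  2.9547e+02]
 [ 0.0000e+00  2.5000e-01 -9.7000e-01  3.8429e+02]
 [ 0.0000e+00  0.0000e+00  0.0000e+00  1.0000e+00]]
valve [(array([5.311e+02, 1.583e+02, 2.000e-01]), 0.7)]
wheel_grip [(array([533.7, 152.5,  98.6]), 0.96)]
wheel_pointer [(array([499. , 162.9,  97.7]), 0.85)]
mark_line []
[358.6 325.1]
```

View pics/w1.png

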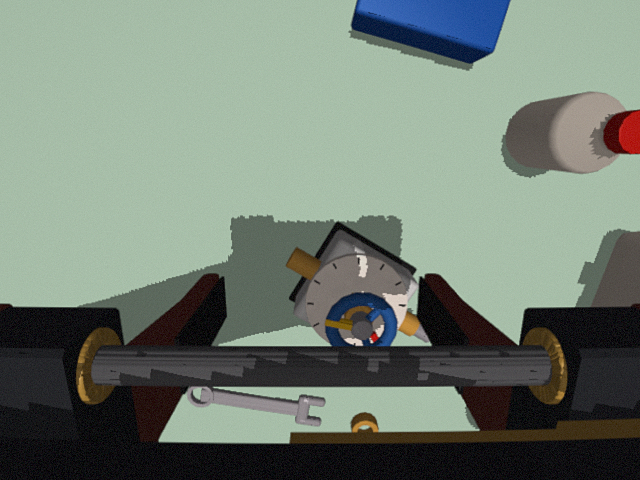

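```bash
python3 -m jog '[[0.4,0,-1,5],[1,0,-2.2,11],[1.5,0,-3.5,17],[2,0,-4.7,24],[2.4,0,-5.8,31],[2.8,0,-6.8,38],[3.1,0,-7.5,44],[3.3,0,-7.9,50],[3.3,0,-7.9,55],[3.3,0,-7.9,57],[3.3,0,-7.9,57],[3.3,0,-7.9,57]]'; python3 - <<'E'
from h import *
s=ctrl.sense();print(np.round(s["qpos"],2),T(s).round(3))
p=shot("wrist"); save(p,"w2.png"); print(p["W"].round(2))
for t in "valve wheel_grip wheel_pointer mark_line".split(): print(t,pin(p,t,2))
print(proj(p,[529,157.5,100]),proj(p,[529,157.5,108]))
E
```

```text
t: 3.88
tool_pos: [526.9, 163.0, 233.4]
ee_rot: [-0.653, 0.272, -0.272, 0.653]
contact_force: [0.1, 0.0, 0.6]
width: 87.7
[-0.81  0.31  0.53  1.8  -0.18  1.08 -1.  ] [[ 7.04000e-01 -1.00000e-03  7.10000e-01  5.26916e+02]
 [-7.10000e-01  0.00000e+00  7.04000e-01  1.62964e+02]
 [-1.00000e-03 -1.00000e+00 -0.00000e+00  2.33427e+02]
 [ 0.00000e+00  0.00000e+00  0.00000e+00  1.00000e+00]]
[[ 7.0000e-01 -6.9000e-01 -1.8000e-01  5.7667e+02]
 [-7.1000e-01 -6.8000e-01 -1.8000e-01  2.1076e+02]
 [-0.0000e+00  2.5000e-01 -9.7000e-01  3.8372e+02]
 [ 0.0000e+00  0.0000e+00  0.0000e+00  1.0000e+00]]
valve [(array([530.3, 156. ,  -2.2]), 0.92)]
wheel_grip [(array([531.4, 152.3,  99. ]), 0.86)]
wheel_pointer [(array([500.5, 161.6,  98.9]), 0.77)]
mark_line [(array([549.7, 132.3, 101.1]), 0.82)]
[326.9 238.1] [327.  240.8]
```

View pics/w2.png

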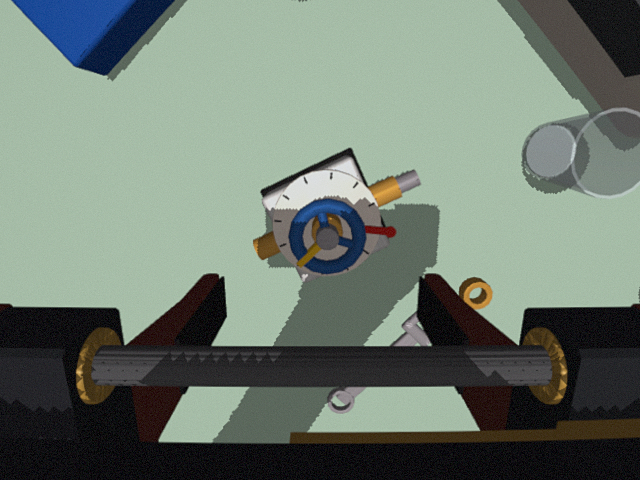

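```bash
cat >> h.py <<'E'
def back(p,uv,z):
    m=np.array(p["mtx"]); d=np.array([[p["k1"],0,0,0]]).astype(float)
    x=cv2.undistortPoints(np.float64(uv).reshape(-1,1,2),m,d.ravel()).reshape(-1,2)
    D=np.c_[x,np.ones(len(x))]@p["W"][:3,:3].T; o=p["W"][:3,3]
    return o+D*((z-o[2])/D[:,2])[:,None]
def wheel(p,c0,save=None):
    hsv=cv2.cvtColor(p["pixels"],cv2.COLOR_RGB2HSV); H,S,V=cv2.split(hsv)
    vv,uu=np.mgrid[:480,:640]; uv=np.c_[uu.ravel(),vv.ravel()]
    def pts(mask,z,rmin,rmax,c):
        q=uv[mask.ravel()]; w_=back(p,q,z); r=np.hypot(*(w_[:,:2]-c).T); k=(r>rmin)&(r<rmax); return w_[k],q[k]
    blue=(H>100)&(H<130)&(S>120)
    b,_=pts(blue,100,0,40,c0)
    (cx,cy),rad=cv2.minEnclosingCircle(b[:,:2].astype(np.float32))
    el=cv2.fitEllipse(cv2.convexHull(b[:,:2].astype(np.float32))) if len(b)>20 else None
    c=np.array(el[0]); print("wheel n",len(b),"minC",round(cx,1),round(cy,1),round(rad,1),"ell",np.round(el[0],1),np.round(el[1],1))
    yl,_=pts((H>15)&(H<32)&(S>120)&(V>60),100,10,24,c)
    rd,_=pts(((H<8)|(H>172))&(S>120)&(V>50),60,32,59,c)
    out=[]
    for n,a in(("yellow",yl),("red",rd)):
        if len(a): m=a[:,:2].mean(0)-c; out.append(np.degrees(np.arctan2(m[1],m[0]))%360); print(n,len(a),"ang",out[-1].round(1),"r",np.hypot(*m).round(1))
    return c,out
E
python3 - <<'E'
from h import *
p=shot("wrist"); wheel(p,np.array([529,157.5]))
p=shot("top"); wheel(p,np.array([529,157.5]))
E
```

```text
wheel n 2644 minC 530.0 158.1 29.5 ell [529.8 158.2] [58.  58.6]
yellow 380 ang 110.5 r 4.5
red 238 ang 309.7 r 47.3
wheel n 90 minC 527.1 148.6 25.2 ell [527.7 147.6] [31.6 49.2]
yellow 22 ang 144.5 r 16.6
red 20 ang 318.1 r 42.4
```

```bash
python3 - <<'E'
from h import *
s=ctrl.sense();M=T(s);print(s["tool_pos"],M[:3,:3].T@(np.array([529.8,158.2,92])-s["tool_pos"]))
p=shot("wrist"); c=np.array([529.8,158.2])
q=back(p,[[302,263]],100)[0,:2]-c; print(q,np.degrees(np.arctan2(q[1],q[0])))
E
```

```text
[527.53222635 161.22765217 233.66481869] [  3.75477045 141.66459528  -0.52390203]
[-27.97269537  -2.75356733] -174.37804836423845
```

```bash
python3 -m jog '[[0,0,0,0],[0,0,0,0],[0,1,0,0],[0,3,0,0],[0,5,0,0],[0,7,0,0],[0,7.5,0,0],[0,7.5,0,0],[0,7.5,0,0],[0,7.5,0,0]]'; python3 - <<'E'
from h import *
s=ctrl.sense();M=T(s);print(s["tool_pos"],M[:3,:3].T@(np.array([529.8,158.2,92])-s["tool_pos"]),np.round(s["qpos"],2))
p=shot("wrist"); save(p,"w3.png"); c,_=wheel(p,np.array([529.8,158.2]))
for t in "wheel_grip wheel_pointer mark_line".split(): print(t,pin(p,t,1))
print(T(ctrl.sense())[:3,3])
hsv=cv2.cvtColor(p["pixels"],cv2.COLOR_RGB2HSV)
u,v=proj(p,[529.8,158.2,100]).astype(int); cv2.imwrite("pics/c3.png",cv2.resize(p["pixels"][v-80:v+80,u-100:u+100,::-1],None,fx=4,fy=4)); print(u,v)
E
```

```text
t: 5.12
tool_pos: [528.2, 161.2, 159.6]
ee_rot: [-0.652, 0.273, -0.274, 0.652]
contact_force: [-0.6, 0.0, 0.4]
width: 87.9
[528.24981046 161.20295651 159.60834893] [ 3.18788807 67.60884448 -1.09141991] [-0.78  0.39  0.51  1.89 -0.24  0.92 -0.95]
wheel n 4701 minC 529.6 158.1 29.7 ell [529.6 158.1] [58.4 59.2]
yellow 666 ang 102.6 r 4.6
red 375 ang 310.1 r 47.4
wheel_grip [(array([531.9, 151. , 100.2]), 0.91)]
wheel_pointer [(array([500.5, 158.4,  99.2]), 0.77)]
mark_line []
[527.98701258 161.35659756 159.46805598]
324 267
```

View pics/c3.png

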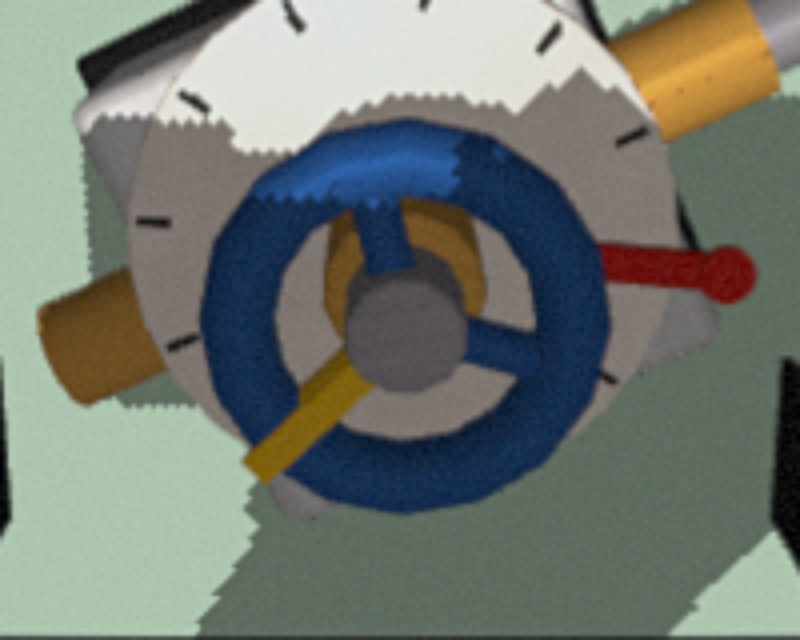

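```bash
sed -i 's/100,10,24,c)/104,21,33,c)/' h.py; python3 - <<'E'
from h import *
p=shot("wrist"); wheel(p,np.array([529.8,158.2]))
E
python3 -m jog '[[0.1,0.5,-0.05,0],[0.2,2,-0.1,0],[0.3,4,-0.1,0],[0.3,5.5,-0.1,0],[0.3,6.5,-0.1,0],[0.3,6.75,-0.1,0],[0.3,6.75,-0.1,0],[0.3,6.75,-0.1,0],[0.3,6.75,-0.1,0]]'; python3 - <<'E'
from h import *
s=ctrl.sense();M=T(s);print(s["tool_pos"],M[:3,:3].T@(np.array([529.8,158.2,92])-s["tool_pos"]),np.round(s["qpos"],2),M[:2,0])
p=shot("wrist"); wheel(p,np.array([529.8,158.2]))
E
```

```text
wheel n 4709 minC 529.5 158.2 29.7 ell [529.7 158.1] [58.5 59.1]
yellow 139 ang 179.0 r 26.0
red 371 ang 310.1 r 47.4
t: 6.12
tool_pos: [529.6, 158.4, 92.0]
ee_rot: [-0.652, 0.273, -0.274, 0.652]
contact_force: [-0.2, -0.4, 0.5]
width: 88.5
[529.57923567 158.44496537  91.9931999 ] [ 0.32946466 -0.00665089 -0.014141  ] [-0.73  0.49  0.46  1.94 -0.3   0.78 -0.89] [ 0.70071843 -0.71343775]
wheel n 7183 minC 525.9 161.9 34.7 ell [529.9 164. ] [52.  70.3]
yellow 263 ang 132.0 r 30.8
red 411 ang 305.6 r 45.7
```

```bash
python3 -m jog '[[0,0,0,0],[0,0,0,0],[0,0,0,0],[0,0,0,0],[0,0,0,0],[0,0,0,0],[0,0,0,0],[0,0,0,0]]' 140 45; python3 -m jog '[[0,0,0,-3],[0,0,0,-8],[0,0,0,-13],[0,0,0,-18],[0,0,0,-23],[0,0,0,-28],[0,0,0,-33],[0,0,0,-38],[0,0,0,-42],[0,0,0,-45],[0,0,0,-45]]';  python3 - <<'E'
from h import *
s=ctrl.sense();M=T(s);print(np.round(s["qpos"],2),M[:2,0],np.degrees(np.arctan2(M[1,0],M[0,0])),s["moment"])
p=shot("wrist"); save(p,"w4.png"); wheel(p,np.array([529.8,158.2]))
E
```

```text
t: 6.83
tool_pos: [528.8, 158.6, 91.2]
ee_rot: [-0.652, 0.274, -0.273, 0.652]
contact_force: [-1.6, 1.4, 2.2]
width: 57.9
t: 7.75
tool_pos: [528.5, 158.7, 91.2]
ee_rot: [-0.707, 0.002, -0.002, 0.707]
contact_force: [-3.9, 2.1, 4.7]
width: 58.0
[-0.58  0.46  0.26  1.93 -0.17  0.77 -0.23] [ 0.9999804  -0.00621237] -0.35594502547318646 [0.42172199 0.7600435  0.07407791]
wheel n 7534 minC 529.8 156.9 39.5 ell [533.1 162. ] [51.5 81.6]
yellow 35 ang 217.2 r 21.8
red 2 ang 332.1 r 51.9
```

```bash
python3 -m jog '[[0,0,0,-3],[0,0,0,-8],[0,0,0,-13],[0,0,0,-18],[0,0,0,-23],[0,0,0,-28],[0,0,0,-33],[0,0,0,-38],[0,0,0,-42],[0,0,0,-45],[0,0,0,-45]]'; python3 -m jog '[[0,0,0,-3],[0,0,0,-8],[0,0,0,-13],[0,0,0,-18],[0,0,0,-23],[0,0,0,-28],[0,0,0,-33],[0,0,0,-37],[0,0,0,-40],[0,0,0,-40],[0,0,0,-40]]'; python3 - <<'E'
from h import *
s=ctrl.sense();M=T(s);print(np.round(s["qpos"],2),np.degrees(np.arctan2(M[1,0],M[0,0])),s["moment"])
p=shot("wrist"); save(p,"w5.png"); 
q=shot("top"); print(pin(p,"wheel_pointer"),pin(p,"mark_line"))
E
```

```text
t: 8.72
tool_pos: [528.2, 158.6, 91.2]
ee_rot: [-0.654, -0.268, 0.269, 0.655]
contact_force: [-4.8, 2.3, 5.7]
width: 58.2
t: 9.63
tool_pos: [528.1, 158.5, 91.2]
ee_rot: [-0.523, -0.475, 0.475, 0.524]
contact_force: [-4.9, 2.0, 6.2]
width: 58.3
[-0.29  0.46 -0.11  1.91  0.07  0.78  1.03] 84.39485584803151 [0.30487814 1.13370933 0.08811515]
[] []
```

View pics/w5.png

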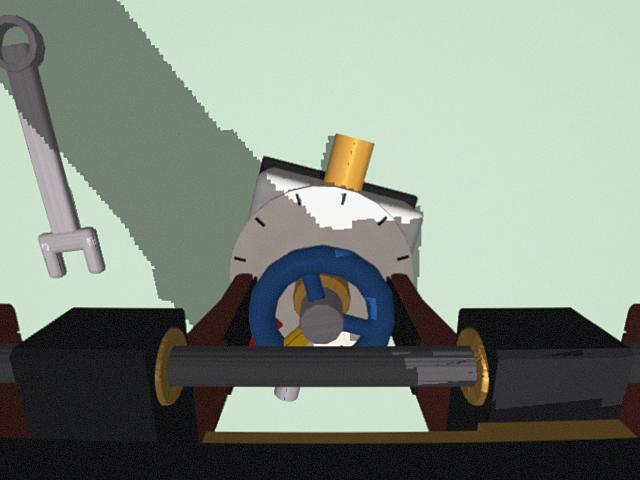

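```bash
python3 -m jog '[[0,0,0,0],[0,0,0,0],[0,0,0,0],[0,0,0,0],[0,0,0,0],[0,0,0,0],[0,-0.5,0,0],[0,-2,0,0],[0,-4,0,0],[0,-6,0,0],[0,-7,0,0],[0,-7,0,0]]' 0; python3 -m jog '[[0,0,0,0],[0,0,0,0],[0,0,0,0]]'; python3 - <<'E'
from h import *
s=ctrl.sense();print(s["tool_pos"])
p=shot("wrist"); save(p,"w6.png"); wheel(p,np.array([529.8,158.2])); print(pin(p,"wheel_pointer"),pin(p,"mark_line"))
u,v=proj(p,[529.8,158.2,100]).astype(int); cv2.imwrite("pics/c6.png",cv2.resize(p["pixels"][v-80:v+80,u-100:u+100,::-1],None,fx=4,fy=4)); print(u,v)
E
```

```text
t: 10.83
tool_pos: [530.3, 158.8, 163.7]
ee_rot: [0.524, 0.477, -0.474, -0.523]
contact_force: [0.3, -0.5, 0.1]
width: 88.1
t: 11.08
tool_pos: [528.2, 158.0, 159.9]
ee_rot: [-0.523, -0.475, 0.476, 0.524]
contact_force: [-0.9, 1.0, 0.2]
width: 88.0
[528.21526074 158.04408146 159.91693533]
wheel n 4691 minC 529.7 158.4 29.7 ell [529.6 158.2] [58.6 58.8]
yellow 340 ang 322.4 r 28.0
red 217 ang 308.7 r 51.5
[(array([550.9, 138.4,  96.3]), 0.8)] [(array([548.2, 134. , 100.2]), 0.59)]
322 264
```

View pics/c6.png

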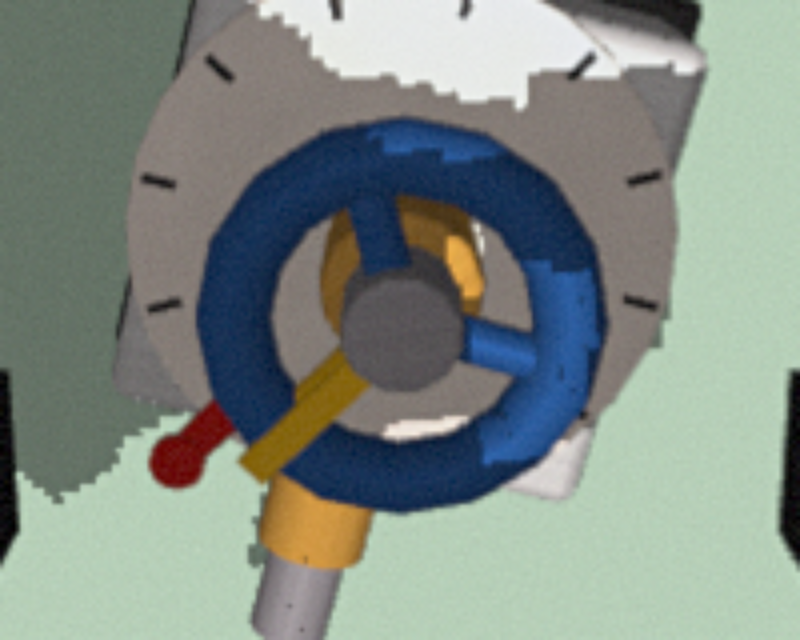

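```bash
sed -i 's/(H<32)&(S>120)/(H<32)\&(S>235)/' h.py; python3 - <<'E'
from h import *
p=shot("wrist"); wheel(p,np.array([529.8,158.2]))
c=np.array([529.7,158.3])
for z in(100,104,106):
  q=back(p,[[286.5,300.7]],z)[0,:2]-c; print(z,q,np.degrees(np.arctan2(q[1],q[0])))
for n in("w3",):
  im=cv2.imread(f"pics/{n}.png"); print(im[300,294],im[304,290])
print(p["pixels"][298,290],p["pixels"][315,300])
E
```

```text
wheel n 4675 minC 529.6 158.2 29.6 ell [529.6 158.2] [58.6 58.8]
yellow 38 ang 309.0 r 25.8
red 217 ang 308.8 r 51.6
100 [ 21.10666543 -23.14575626] -47.638244694692766
104 [ 19.42080996 -22.58748252] -49.310921958115046
106 [ 18.57788222 -22.30834565] -50.21323818564589
[ 20  98 127] [  8  94 125]
[133 101  19] [214 158  70]
```

```bash
python3 -m jog '[[0,-0.5,0,4],[0,-1.5,0,9],[0,-2.5,0,14],[0,-3.5,0,19],[0,-4.5,0,24],[0,-5.5,0,29],[0,-6,0,34],[0,-6,0,39],[0,-6,0,43],[0,-6,0,44],[0,-6,0,44],[0,-6,0,44]]'; python3 - <<'E'
from h import *
s=ctrl.sense();M=T(s);print(s["tool_pos"],np.degrees(np.arctan2(M[1,0],M[0,0])),np.round(s["qpos"],2))
p=shot("wrist"); save(p,"w7.png"); wheel(p,np.array([529.8,158.2])); 
print(p["W"].round(2)); print(pin(p,"wheel_pointer"),pin(p,"mark_line"))
u,v=proj(p,[529.8,158.2,100]).astype(int); cv2.imwrite("pics/c7.png",cv2.resize(p["pixels"][v-60:v+100,u-70:u+70,::-1],None,fx=4,fy=4,interpolation=cv2.INTER_CUBIC)[:600]); print(u,v)
E
```

```text
t: 12.28
tool_pos: [528.8, 158.4, 220.9]
ee_rot: [0.663, 0.245, -0.246, -0.663]
contact_force: [0.4, 0.3, 0.0]
width: 88.0
[528.81459641 158.36479148 220.89976887] 40.62251110412716 [-0.4   0.3   0.03  1.79 -0.01  1.05  0.34]
wheel n 2907 minC 529.7 158.2 29.5 ell [529.7 158.2] [58.4 58.5]
yellow 16 ang 307.4 r 26.1
red 104 ang 309.0 r 54.1
[[ 7.6000e-01  6.3000e-01  1.6000e-01  4.8564e+02]
 [ 6.5000e-01 -7.3000e-01 -1.9000e-01  2.0996e+02]
 [ 0.0000e+00  2.5000e-01 -9.7000e-01  3.7122e+02]
 [ 0.0000e+00  0.0000e+00  0.0000e+00  1.0000e+00]]
[(array([455.3,  -5.1,   1.5]), 0.64)] [(array([550.3, 134.6, 101.1]), 0.49)]
321 237
```

View pics/c7.png

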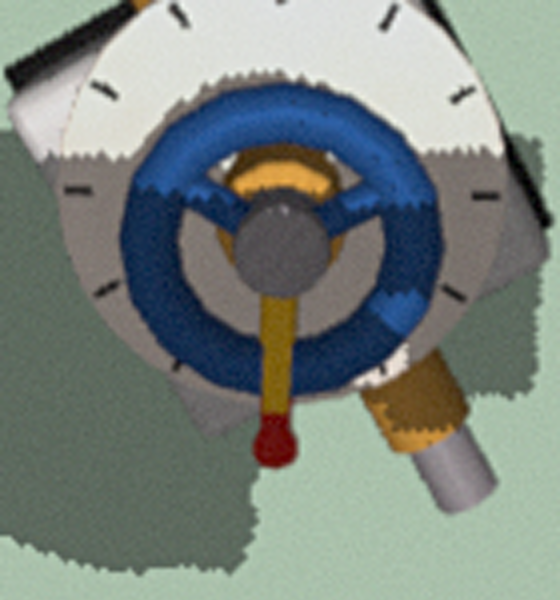

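```bash
python3 -m jog '[[-0.8,-0.5,-0.9,-2],[-2.6,-1,-2.9,-6],[-5,-1.3,-5.6,-10],[-7.4,-1.3,-8.4,-15],[-9.8,-1.3,-11.1,-20],[-12.2,-1.3,-13.8,-25],[-14.6,-1.3,-16.5,-30],[-17,-1.3,-19.2,-35],[-19.4,-1.3,-21.9,-40],[-21.8,-1.3,-24.6,-44],[-24,-1.3,-27.1,-47],[-25.4,-1.3,-28.7,-49]]';python3 -m jog '[[0,0,0,0],[0,0,0,0],[0,0,0,0]]'; python3 - <<'E'
from h import *
s=ctrl.sense();M=T(s);print(s["tool_pos"],np.degrees(np.arctan2(M[1,0],M[0,0])),np.round(s["qpos"],2))
p=shot("wrist"); save(p,"w8.png")
for t in "selector sel_grip sel_pointer".split(): print(pin(p,t))
print(proj(p,[522.5,-237,93]))
E
```

```text
t: 13.43
tool_pos: [521.2, -229.1, 234.2]
ee_rot: [0.502, 0.497, -0.498, -0.502]
contact_force: [0.4, 1.1, 0.3]
width: 87.7
t: 13.68
tool_pos: [522.2, -223.8, 233.9]
ee_rot: [-0.502, -0.498, 0.498, 0.502]
contact_force: [0.5, 0.7, 0.8]
width: 88.0
[ 522.22564408 -223.83119706  233.93152936] 89.51038667908497 [ 0.24  0.31  0.1   1.74 -0.04  1.09  1.92]
[(array([ 523.3, -235.8,    0.8]), 0.6)]
[(array([ 523.2, -239.1,   86.5]), 0.83)]
[(array([ 497. , -235.7,   87.5]), 0.92)]
[304.5 230.7]
```

View pics/w8.png

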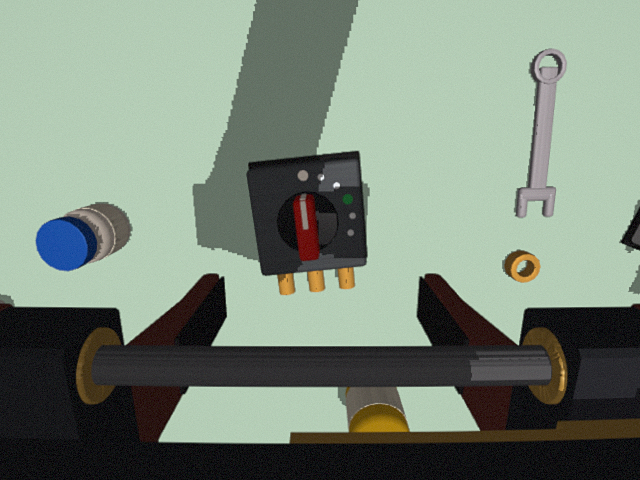

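```bash
cat >> h.py <<'E'
def bar(p,c0=(522.5,-237),z=93):
    H,S,V=cv2.split(cv2.cvtColor(p["pixels"],cv2.COLOR_RGB2HSV))
    m=((H<10)|(H>170))&(S>140)&(V>60)
    v,u=np.nonzero(m); P=back(p,np.c_[u,v],z)[:,:2]; P=P[np.hypot(*(P-c0).T)<40].astype(np.float32)
    (c,sz,a)=cv2.minAreaRect(P); _,_,vt=np.linalg.svd(P-P.mean(0),full_matrices=False); d=vt[0]; d=d*(-1 if d[0]>0 else 1)
    print("bar n",len(P),"mean",P.mean(0).round(1),"rect",np.round(c,1),np.round(sz,1),round(a,1),"axis deg",np.degrees(np.arctan2(d[1],d[0])).round(1))
def dots(p,c,z=48):
    g=p["pixels"].astype(int); 
    H,S,V=cv2.split(cv2.cvtColor(p["pixels"],cv2.COLOR_RGB2HSV))
    v,u=np.nonzero(((V>95)&(S<60))|((H>40)&(H<85)&(S>120)&(V>40))); P=back(p,np.c_[u,v],z)[:,:2]; q=P-np.array(c); r=np.hypot(*q.T); k=(r>34)&(r<46)
    im=np.zeros((480,640),np.uint8); im[v[k],u[k]]=255; n,L,st,ce=cv2.connectedComponentsWithStats(im)
    for i in range(1,n):
        if st[i,4]>4: e=back(p,[ce[i]],z)[0,:2]-np.array(c); print("dot",st[i,4],ce[i].round(0),"r",np.hypot(*e).round(1),"ang",(np.degrees(np.arctan2(e[1],e[0]))%360).round(1),"green" if S[tuple(ce[i][::-1].astype(int))]>100 else "")
E
python3 -m jog '[[0,0,0,0],[0,0,0,0],[0,0,0,0]]'
python3 - <<'E'
from h import *
s=ctrl.sense();M=T(s);print(s["tool_pos"],np.degrees(np.arctan2(M[1,0],M[0,0])))
p=shot("wrist"); bar(p); dots(p,(523,-237.5))
H,S,V=cv2.split(cv2.cvtColor(p["pixels"],cv2.COLOR_RGB2HSV))
E
```

```text
t: 14.13
tool_pos: [522.2, -224.5, 234.2]
ee_rot: [0.502, 0.498, -0.498, -0.502]
contact_force: [0.5, 0.7, -0.1]
width: 88.2
[ 522.22993841 -224.49209806  234.19741868] 89.52734196009547
bar n 1126 mean [ 522.3 -235.4] rect [ 520.3 -235.7] [52.4 16.6] 5.4 axis deg -176.1
dot 86 [304. 175.] r 39.9 ang 183.4 
dot 40 [322. 177.] r 40.5 ang 160.2 
dot 41 [337. 184.] r 41.3 ang 139.6 
dot 84 [348. 199.] r 41.4 ang 117.1 green
dot 25 [353. 215.] r 41.5 ang 95.3 
dot 22 [351. 232.] r 41.3 ang 73.6
```

```bash
python3 -m jog '[[-0.2,1,0,-2],[-0.6,3,0,-4],[-1,5.5,0,-5],[-1.15,7.5,0,-5.2],[-1.15,8.5,0,-5.2],[-1.15,8.5,0,-5.2],[-1.15,8.5,0,-5.2],[-1.15,8.5,0,-5.2],[-1.15,8.5,0,-5.2]]'
python3 - <<'E'
from h import *
s=ctrl.sense();M=T(s);print(s["tool_pos"],np.degrees(np.arctan2(M[1,0],M[0,0])),M[:3,:3].T@(np.array([522.2,-236,78])-s["tool_pos"]))
p=shot("wrist"); bar(p); dots(p,(522.4,-236)); save(p,"w9.png")
E
```

```text
t: 14.93
tool_pos: [522.9, -236.6, 150.6]
ee_rot: [0.48, 0.52, -0.52, -0.478]
contact_force: [-0.7, 0.1, 0.5]
width: 87.9
[ 522.88944286 -236.56297461  150.5631035 ] 94.69195991236249 [ 0.68024912 72.5609939   0.79729974]
bar n 2043 mean [ 521.1 -236.3] rect [ 519.4 -236.6] [53.  15.6] 5.3 axis deg -174.7
dot 157 [322. 184.] r 39.6 ang 185.7 
dot 9 [347. 180.] r 45.1 ang 164.1 
dot 207 [353. 189.] r 41.2 ang 155.4 
dot 57 [364. 201.] r 39.6 ang 140.1 
dot 9 [350. 199.] r 34.7 ang 153.8 
dot 141 [377. 220.] r 39.7 ang 117.4 green
dot 49 [381. 242.] r 39.7 ang 94.8 
dot 45 [376. 263.] r 40.1 ang 72.4
```

View pics/w9.png

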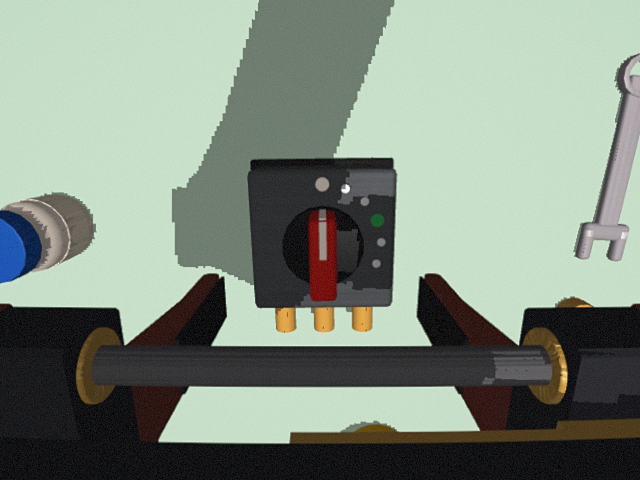

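```bash
python3 -m jog '[[0,1,0,-0.4],[0,3,0,-0.4],[0,5,0,-0.4],[0,6.5,0,-0.4],[0,7.2,0,-0.4],[0,7.2,0,-0.4],[0,7.2,0,-0.4],[0,7.2,0,-0.4]]'
python3 -m jog '[[0,0,0,0],[0,0,0,0],[0,0,0,0],[0,0,0,0],[0,0,0,0],[0,0,0,0],[0,0,0,0],[0,0,0,0],[0,0,0,0],[0,0,0,0],[0,0,0,0],[0,0,0,0]]' 255 50
cat > st.py <<'E'
from h import *
s=ctrl.sense();M=T(s);print(np.round(s["tool_pos"],1),"jaw",np.degrees(np.arctan2(M[1,0],M[0,0])).round(2),"Mz",round(s["moment"][2],3),"w",s["width"],np.round(s["contact_force"],1),np.round(s["qpos"],2))
E
python3 st.py
```

```text
t: 15.65
tool_pos: [522.6, -236.7, 78.0]
ee_rot: [0.478, 0.522, -0.522, -0.477]
contact_force: [0.3, 0.3, 0.5]
width: 87.6
t: 16.65
tool_pos: [522.0, -235.9, 77.1]
ee_rot: [0.477, 0.522, -0.522, -0.477]
contact_force: [-0.6, 1.5, 0.5]
width: 15.8
[ 522.  -235.9   77.1] jaw 95.11 Mz 0.125 w 15.768087322877967 [-0.6  1.5  0.5] [ 0.29  0.5   0.07  1.88 -0.05  0.76  2.04]
```

```bash
for k in 1 2 3; do :; done
python3 -m jog '[[0,0,0,2],[0,0,0,4],[0,0,0,7],[0,0,0,10],[0,0,0,10]]' >/dev/null; python3 st.py
python3 -m jog '[[0,0,0,2],[0,0,0,4],[0,0,0,7],[0,0,0,10],[0,0,0,10]]' >/dev/null; python3 st.py
python3 -m jog '[[0,0,0,2],[0,0,0,4],[0,0,0,7],[0,0,0,10],[0,0,0,10]]' >/dev/null; python3 st.py
python3 -m jog '[[0,0,0,2],[0,0,0,4],[0,0,0,7],[0,0,0,10],[0,0,0,10]]' >/dev/null; python3 st.py
python3 -m jog '[[0,0,0,2],[0,0,0,4],[0,0,0,7],[0,0,0,10],[0,0,0,10]]' >/dev/null; python3 st.py
```

```text
[ 522.  -236.    77.1] jaw 84.98 Mz 0.135 w 15.905033162373073 [-1.6  1.9 -0.2] [ 0.25  0.5   0.11  1.88 -0.08  0.76  1.9 ]
[ 522.  -236.    77.1] jaw 75.07 Mz 0.003 w 15.701047082310398 [-0.6  2.3  0.5] [ 0.22  0.51  0.16  1.88 -0.11  0.76  1.75]
[ 522.  -236.1   77.1] jaw 65.14 Mz 0.138 w 15.449001762997831 [-1.   1.4  0.4] [ 0.19  0.51  0.2   1.88 -0.14  0.76  1.61]
[ 522.  -236.1   77.1] jaw 55.17 Mz 0.049 w 15.894150326261094 [-0.8  1.9  2.1] [ 0.15  0.51  0.25  1.89 -0.18  0.77  1.46]
[ 522.  -236.2   77.1] jaw 45.21 Mz 0.061 w 15.577705687447276 [-1.8  1.5  1.4] [ 0.12  0.52  0.29  1.89 -0.21  0.77  1.32]
```

```bash
python3 -m jog '[[0,0,0,3],[0,0,0,6],[0,0,0,6]]' >/dev/null; python3 st.py
python3 -m jog '[[0,0,0,2],[0,0,0,3],[0,0,0,3]]' >/dev/null; python3 st.py
python3 -m jog '[[0,0,0,2],[0,0,0,3],[0,0,0,3]]' >/dev/null; python3 st.py
python3 -m jog '[[0,0,0,2],[0,0,0,3],[0,0,0,3]]' >/dev/null; python3 st.py
python3 -m jog '[[0,0,0,1],[0,0,0,2],[0,0,0,2],[0,0,0,2]]' >/dev/null; python3 st.py
python3 - <<'E'
from h import *
p=shot("wrist"); save(p,"w10.png"); bar(p,(522.3,-236)); dots(p,(522.4,-236)); print(pin(p,"sel_pointer"),pin(p,"sel_grip"))
E
```

```text
[ 521.9 -236.2   77.1] jaw 39.22 Mz 0.109 w 15.412835996728944 [-0.9  2.2  1.7] [ 0.1   0.52  0.32  1.89 -0.23  0.77  1.23]
[ 521.9 -236.2   77.1] jaw 36.24 Mz 0.123 w 15.632225878880982 [-1.2  2.1  1.4] [ 0.09  0.52  0.34  1.89 -0.24  0.77  1.19]
[ 521.9 -236.2   77.1] jaw 33.16 Mz 0.053 w 15.848985759697266 [-1.   1.7  2.6] [ 0.08  0.52  0.35  1.89 -0.25  0.77  1.14]
[ 521.9 -236.2   77.1] jaw 30.12 Mz 0.064 w 15.877169539498924 [-1.5  2.5  2.1] [ 0.07  0.52  0.36  1.89 -0.26  0.77  1.1 ]
[ 521.9 -236.3   77.1] jaw 28.11 Mz 0.007 w 15.925083972666027 [-2.2  3.6  2.7] [ 0.06  0.52  0.37  1.89 -0.26  0.77  1.07]
bar n 3315 mean [ 518.1 -227. ] rect [ 522.8 -238.5] [30.3 69.5] 34.7 axis deg 119.2
dot 3060 [346. 214.] r 36.6 ang 98.1 
dot 116 [262. 227.] r 39.5 ang 162.8 
dot 280 [246. 252.] r 39.5 ang 185.6 
dot 481 [398. 295.] r 39.8 ang 17.6 
[(array([ 509.5, -212.4,   84.7]), 0.69)] [(array([ 518.7, -240.1,   87.9]), 0.78)]
```

View pics/w10.png

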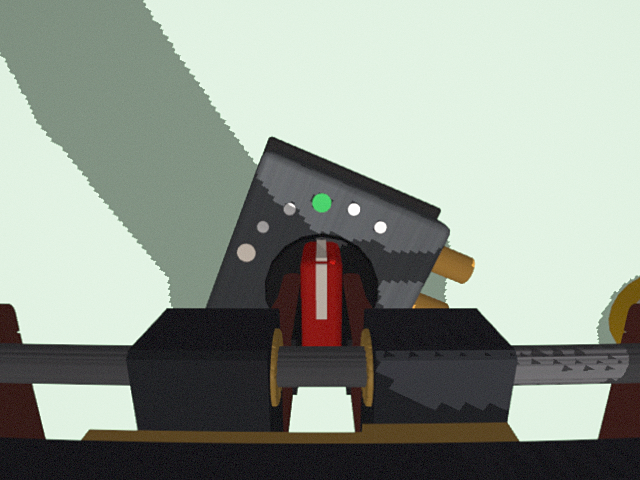

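```bash
python3 -m jog '[[0,0,0,0.4],[0,0,0,0.4],[0,0,0,0.4],[0,0,0,0.4],[0,0,0,0.4],[0,0,0,0.4]]' >/dev/null; python3 st.py
python3 - <<'E'
from h import *
p=shot("wrist"); H,S,V=cv2.split(cv2.cvtColor(p["pixels"],cv2.COLOR_RGB2HSV))
v,u=np.nonzero((H>40)&(H<85)&(S>120)&(V>100)); print("green",u.mean(),v.mean(),"expected dot dir at bar",proj(p,[522.4+40*np.cos(np.radians(117.7)),-236.2+40*np.sin(np.radians(117.7)),48]))
p=shot("top"); print([pin(p,t) for t in("wheel_pointer","mark_line","spanner","nut")])
print(ctrl.close_job())
E
```

```text
[ 521.9 -236.3   77.1] jaw 27.69 Mz 0.115 w 15.53406580275667 [-1.8  4.3  2.7] [ 0.06  0.52  0.37  1.89 -0.27  0.77  1.06]
green 320.72569444444446 202.20138888888889 expected dot dir at bar [320.  202.2]
[[(array([545. , 139.5,  98.5]), 0.85)], [(array([546.5, 130.8,  98.9]), 0.56)], [(array([453.2,  -7.9,   1.7]), 0.97)], [(array([584.2, -11.1,   2.1]), 0.62)]]
the job is handed in; nothing more can be done
None
```

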